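# Clip the carrier bar into the watch rotator and lock it

## Task

Take the steel carrier bar off its wooden stand and press it straight down into the rotator's fork clip, fully home and centred between its black end rings, so that the red sprung jaw snaps shut over it. Then take the orange-headed lock pin out of the blue rack and stand it fully down in the yellow bore behind the jaw. Leave the other things on the bench where they are.

Things in the scene. Friction and masses are not known exactly. Their poses are not given: they have to be found in the camera images.
- bar: carrier bar: round steel shaft 16 mm in diameter, thin dark band 26 mm wide round its middle (grip there), black rubber end rings 26 mm in diameter from 59 to 75 mm either side of the middle (150 mm overall), both ends alike, about 0.14 kg. Origin at the middle, on the axis; y runs along the shaft (it may be rolled about y).
- stand: fixed low wooden stand, 70 x 110 mm base 10 mm thick, with two open-topped saddles (10 mm thick, 38 mm either side of the middle, 45 mm tall) in which the bar lies level at the start, its axis 45 mm above the table along the stand's y. Origin under its centre. 66 mm free between the saddles.
- cradle: fixed silver cradle with the fork clip: base 104 x 150 mm, 12 mm thick; blue motor housing 80 mm tall joined on at y = 95 to 170 mm. Origin under the base's centre; the seated bar lies along y; +x is the side of red jaw and yellow bore. Two fork plates 8 mm thick at y = -34 and 34 mm; the 60 mm between them is free for the fingers above z = 28 mm.
- seat (a point): middle of the bar's axis when fully home in the clip: 50 mm above the table over the cradle's centre, axes as the cradle's. The forks' seat floor is at z = 42 mm, back cheek at x = -9 mm up to z = 70 then flaring out to z = 86 mm, short front cheek at x = 9 mm up to z = 48 mm. The end rings leave about 10 mm of play along y.
- jaw (a joint): angle of the red sprung jaw: 0 = shut on its stop, grows to 0.4 as it swings out to +x of the cradle. Two tines 7 mm thick at y = -45 and 45 mm, hinged low below the bar, each with a nose over the bar and a sloping lead-in above it (mouth 30 mm wide at z = 80 mm). A bar pushed straight down with some 10 to 15 N opens it by about 0.1; it then springs shut by itself.
- jaw_nose (a point): midway between the two nose centres of the red jaw; shut, 7 mm to the +x side of the seat and 61 mm above the table.
- lock_bore (a point): centre of the bore's mouth in the yellow block (28 x 28 mm) on the cradle, at x = 36, y = -45 mm of the cradle, 42 mm above the table. Upright bore, 14 mm in diameter, 1.5 mm chamfer, 30 mm deep (floor 12 mm above the table). An ear of the red jaw, 55 to 63 mm above the table, comes within 7.5 mm of the bore's axis; a standing pin keeps the jaw from opening for the bar.
- pin: lock pin, 80 mm long, 45 g: steel shank 12 mm in diameter, 62 mm long, foot tapered to 8 mm over the lowest 6 mm; orange head 20 mm in diameter, 18 mm high. Origin at the centre of the foot's underside, z up the pin. Starts upright in the rack's bore, leaning up to 0.1 rad. Fully down in the yellow bore its head is 74 to 92 mm above the table.
- pin_head (a point): centre of the pin's orange head, 71 mm above its foot.
- rack: fixed blue block 56 x 56 x 36 mm with one upright bore, 15 mm in diameter and 30 mm deep (floor 6 mm above the table), at its centre. Origin under its centre.
- tumbler: bystander: open aluminium cup, 56 mm across, 55 mm tall; origin under its centre.
- watch: bystander: steel watch head lying on its back, blue dial, 40 mm across, 9 mm thick; origin under its centre.
- loupe: bystander: black eye loupe, 38 mm across at the top, 30 mm tall; origin under its centre.
- driver: bystander: yellow-handled screwdriver lying flat, 130 mm long.
- oil_jar: bystander: small amber jar with white cap, 40 mm across, 45 mm tall; origin under its centre.
- holder: bystander: brass movement ring lying flat, 48 mm across, 14 mm tall; origin under its centre.
- blower: bystander: red dust blower standing on its foot, 48 mm across, 85 mm tall; origin under its centre.
Things that resemble listed ones, but are neither listed nor needed, are in the scene too. Leave any pink look-alike of the bar alone.

How it is judged:
By the outcome, as a careful person would: the job done as asked, in the order asked, and still so for the second after the job is handed in, with the robot touching nothing.
It also fails if it takes over 51 s, if anything falls off the work surface, if the arm or the gripper's body presses on something with over 40 N, if the wrist force passes 120 N, or if a joint passes its speed limit or range.

## Robot

A 7-joint arm with a two-finger parallel gripper is mounted at the origin on the work surface. World frame = base frame: x ahead of the robot, y to its left, z up, the work surface at z = 0. Lengths are in mm, angles in rad, forces in N, time in s.
With the tool pointing down it reaches from about 400 to 750 mm from the base axis. Payload 19.5 kg.
Tool frame: the origin (TCP) lies at the centre of the arm's flange, where the gripper is bolted on; the fingertips stand 173 mm ahead of it and the grasp point (between the pads) lies 155 mm ahead of it; z points along the fingers, y is the line along which they close (so a half turn about z gives the same grasp; the last joint's range is limited). The gripper opens to 85 mm and grips with 20 to 120 N. Pads are 22 mm wide; open, the fingers measure 114 mm over their backs; the gripper's body (76 mm by 85 mm) begins 54 mm behind the grasp point. The pads swing forward as they close: fully open they stand 13 mm farther back than shut.
Start: joints at [1.265, 0.707, -0.028, 1.485, 0.022, 0.951, -0.075], TCP at [149.93, -555.101, 404.668] pointing down, gripper open.
Joint ranges: [-2.71, 2.71], [-0.32, 2.16], [-1.57, 1.52], [0, 2.45], [-1.46, 4.6], [0, 2.02], [-2.83, 2.83]. Speed limits (rad/s): [1.89, 1.89, 2.57, 2.57, 3.01, 3.01, 3.01].

## Interface

Orientations are given as a unit quaternion [w, x, y, z].
In Python, from plant import r gives the robot as it stands.
- The arm moves only by the tool play_rows, never from a script. Its argument "motion" is a list of rows, each a list of 4 numbers: the shift along the world's x, y, z as a fraction of full scale, then the turn about the world's z as a fraction of full scale. A call has exactly 5 rows; each row shifts and turns the commanded pose from where the row before left it; what a row does not reach is not made up. Full scale, the value 1, is 0.02 m for a shift and 2 rad for a turn. A row lasts 1/8 s, in which the tool goes at most 62.5 mm and 10.7 degrees, less where a joint would pass 70% of its speed; a pose out of reach is approached as far as the arm can. A call with a number of a shift or a turn outside -1 to 1 is refused whole. A call with a gripper value outside its range is refused whole. "grip" is the closure, from -1 (fully open) to 1 (shut), set as the call begins (left out, the last holds). The fingers move at their own pace and stop on an object; "grip_force" is the grip in N (left out, the last holds). Time passes only in rows, so rows that do not move let the fingers close, or fill a call up. It gives the time, the measured TCP pose, the force, the opening and the grip force at its end, in the units of the state.
- r.get_state(): the state, without advancing time (a new reading comes with each control period).
- r.grab_frame(name): name is "scene" or "top"; returns a dict with "img" (480x640x3 uint8, red, green, blue), "range_z" (480x640 float32, mm along the optical axis (not along the pixel's ray), 0 where there is no reading), "fx", "fy", "cx", "cy" (pixels), "camera_from_world" (4x4, takes a point from world to camera coordinates). Camera axes: x right, y down, z forward; pixel columns grow to the right and rows downward; lengths in mm; the calibration is good to about 2 mm. A picture is of the moment at which its call begins.
- r.close_job(): hands the job in; it is judged then, once.
Trained networks look in the newest picture that a camera, given by its name, has taken for a name from the list of things; names that differ only in an ending like _2 or _b are one class to them, and where a whole thing is asked for, a point or a joint stands for the part that bears it (a point fixed in the world has none). Each returns a list of dicts, best first, with "confidence" (0 to 1); they miss things now and then, are a little off and sometimes report something else, mostly with a low value. They report only what shows in the picture. A call takes as long as a camera call. They do not tell look-alikes from the thing itself.
- r.find_in(camera, thing): "at" ([column, row] in pixels, amid what is visible of it).
- r.outline_of(camera, thing): "mask" (480x640 bool, what is visible of it) and "at" ([column, row] in pixels, amid what is visible of it).
- r.mark_of(camera, thing): "at" ([column, row] in pixels: a listed point, or the origin of a listed thing).
The state is a dict: "t": time; "joint_pos": joint angles; "dq": joint speeds; "joint_efforts": joint torques, N m; "tcp_pos": TCP position; "tool_rot": TCP orientation; "force": force on the tool from outside, world axes, zero at the start; "ft_torque": the same for the moment, N m; "width": finger opening in mm; "gripper_force": force on a finger pad.
Only numpy, scipy, OpenCV 4.12 (cv2) and the standard library are available. Lean on these libraries where they do the work, as an engineer would, in place of code of your own. Each camera call takes 0.05 s, during which the arm holds its last target. There are 200 camera calls.

## Working session

There is one attempt and no reset: what is moved stays moved. The work goes in short steps, Python scripts to look and compute and a tool call to move; the robot and the scene stay as the last step left them, time stands still between calls to the robot, and variables do not carry over. Pictures are saved under pics/ and viewed, at most 10 in all, crops included, and the job is handed in when it is done.

Besides the shell and the picture viewer there is one more tool, called in YAML: its name, and indented under it one key for each argument. play_rows: Moves the arm, as the interface text tells. Its arguments: {"type":"object","properties":{"motion":{"type":"array","items":{"type":"array","items":{"type":"number"}}},"grip":{"type":"number"},"grip_force":{"type":"number"}},"required":["motion"]}

```bash
mkdir -p pics; cat > h.py <<'E'
import numpy as np,cv2
from plant import r
def ray(f,px):
    T=np.array(f["camera_from_world"]);R=T[:3,:3];c=-R.T@T[:3,3]
    d=R.T@np.array([(px[0]-f["cx"])/f["fx"],(px[1]-f["cy"])/f["fy"],1]);return c,d
def atz(f,px,z):
    c,d=ray(f,px);return c+d*(z-c[2])/d[2]
def dep(f,px):
    c,d=ray(f,px);u,v=int(round(px[0])),int(round(px[1]))
    p=f["range_z"][v-1:v+2,u-1:u+2];p=p[p>0]
    return c+d*np.median(p) if len(p) else None
def cloud(f):
    T=np.array(f["camera_from_world"]);R=T[:3,:3];c=-R.T@T[:3,3]
    v,u=np.mgrid[:480,:640];D=np.stack([(u-f["cx"])/f["fx"],(v-f["cy"])/f["fy"],np.ones(u.shape)],-1)
    return c+(D@R)*f["range_z"][...,None]
def save(f,n,box=None,k=1):
    im=f["img"][...,::-1]
    if box: im=im[box[1]:box[3],box[0]:box[2]]
    cv2.imwrite("pics/"+n,cv2.resize(im,None,fx=k,fy=k,interpolation=cv2.INTER_CUBIC))
E
python3 - <<'E'
from h import *
np.set_printoptions(precision=1,suppress=True)
for cam in("top","scene"):
    f=r.grab_frame(cam);save(f,cam+"0.png")
    np.savez(cam+"0.npz",**{k:np.array(f[k]) for k in f})
    c,d=ray(f,(320,240));print(cam,c,d)
    for n in["bar","stand","cradle","seat","jaw_nose","lock_bore","pin","pin_head","rack"]:
        for o in r.mark_of(cam,n)[:3]:
            p=dep(f,o["at"]);print(n,np.array(o["at"]),round(o["confidence"],2),p)
print(r.get_state())
E
```

```text
top [ 401.7  -76.7 1004. ] [ 0.2 -0.  -1. ]
bar [304.2 374.6] 0.85 [335.  -78.   20.9]
bar [338.7 280.8] 0.78 [ 494.9 -140.9   55.1]
stand [335.4 286.9] 0.63 [ 488.2 -137.5   11.6]
cradle [197.9 269.7] 0.77 [524.2 110.3  13.9]
seat [192.9 267.4] 0.79 [528.5 119.4  13.9]
jaw_nose [188.6 265.3] 0.76 [532.5 127.2  13.8]
lock_bore [222.9 255.5] 0.89 [549.4  65.7  12.8]
pin [292.5 182.6] 0.71 [677.6 -63.2  36.3]
pin_head [291.6 173.3] 0.7 [679.4 -62.6  88. ]
pin_head [383.4 363. ] 0.26 [ 351.4 -218.    18.9]
rack [292.7 180.2] 0.95 [680.4 -63.7  42.1]
scene [1384.   348.2  690. ] [-0.7 -0.4 -0.5]
bar [317.3 243.5] 0.82 [ 497.7 -135.    52.5]
bar [373.5 230.4] 0.64 [342.2 -85.2  14.8]
stand [319.1 264.7] 0.66 [ 506.5 -125.9   11.6]
cradle [436.4 305.3] 0.58 [520.9 117.4  14.4]
seat [440.5 288.7] 0.65 [471.3 107.5  15.1]
jaw_nose [433.3 282.4] 0.79 [442.1  84.5   2.8]
lock_bore [400.6 286.4] 0.65 [538.1  54.2  44. ]
lock_bore [441.3 395.2] 0.43 [717.8 195.5  10.1]
pin [302.1 328. ] 0.59 [711.6 -45.5  36.1]
pin_head [298.4 294.2] 0.53 [694.9 -61.5  87.6]
rack [303.5 331.8] 0.67 [713.8 -41.6  31.3]
rack [440.3 395.5] 0.45 [721.6 195.   12.7]
{'t': 1.0, 'joint_pos': array([ 1.3,  0.7, -0. ,  1.5,  0. ,  1. , -0.1]), 'dq': array([ 0., -0.,  0.,  0., -0., -0.,  0.]), 'joint_efforts': array([ -0. , -88.3,   1.2, -23.6,   0. ,   0. ,   0. ]), 'tcp_pos': array([ 149.9, -555.1,  404.7]), 'tool_rot': array([-0. ,  1. ,  0.1, -0. ]), 'force': array([-0.2, -1. ,  0.2]), 'ft_torque': array([-0., -0., -0.]), 'gripper_force': 0.0, 'width': 85.40605209255484}
```

View pics/top0.png

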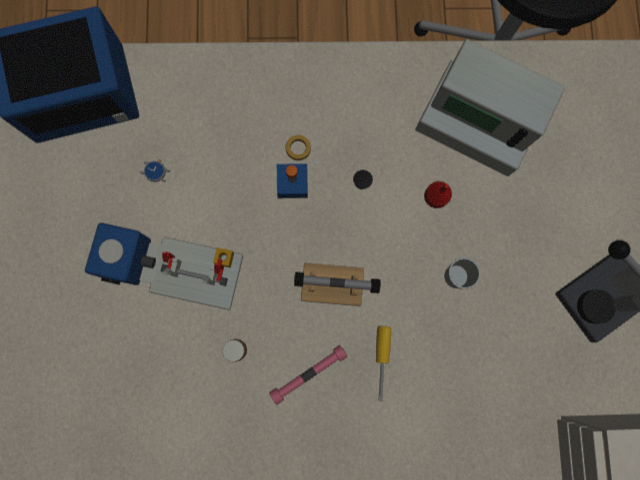

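View pics/scene0.png

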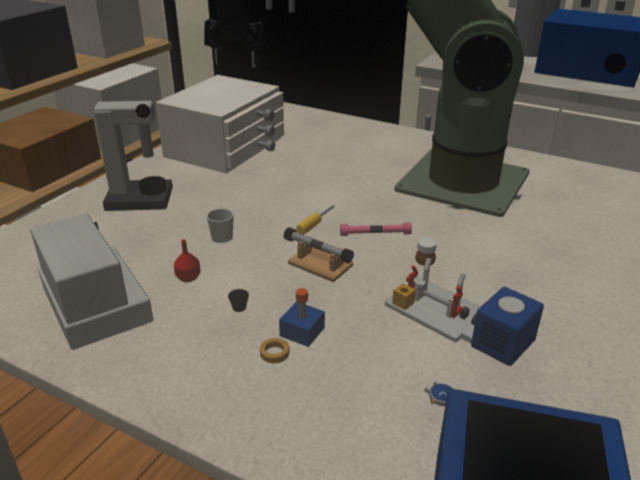

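The top view shows the steel bar on the wooden stand at (338,283). The pink look-alike lies at (308,375) and must be left alone. The pin is in the blue rack at (291,172). The cradle sits at (197,272) with its yellow bore at (224,257) and red jaws at (168,260) and (219,268). The scene view agrees: bar (318,244), pin (302,296), cradle (436,305).

Candidates for the bar are steel (338,283) and pink (308,375), so I choose steel. For the pin, only the orange head at (291,172) fits; the 0.26 hit at (383,363) is the screwdriver.

```bash
python3 - <<'E'
from h import *
np.set_printoptions(precision=1,suppress=True)
L=lambda n:{k:(v if v.ndim else float(v)) for k,v in np.load(n+"0.npz").items()}
P={}
for cam in("top","scene"):
    f=L(cam);C=cloud(f);im=f["img"].astype(int)
    def sel(cx,cy,R,z0,z1):
        return (np.hypot(C[...,0]-cx,C[...,1]-cy)<R)&(C[...,2]>z0)&(C[...,2]<z1)&(f["range_z"]>0)
    m=sel(492,-139,90,43,75);p=C[m];q=p[:,:2]
    rc=cv2.minAreaRect(q.astype(np.float32));mu=q.mean(0);d=np.linalg.svd(q-mu,full_matrices=0)[2][0]
    print(cam,"bar n",len(p),"rect",rc,"ang from y",np.arctan2(-d[0],d[1]) if d[1]>0 else np.arctan2(d[0],-d[1]),"zmax",np.percentile(p[:,2],[50,95]))
    m=sel(490,-139,90,6,14);print(" stand base",cv2.minAreaRect(C[m][:,:2].astype(np.float32)))
    m=sel(522,112,95,8,16);m&=(C[...,1]<200)
    print(" plate",m.sum(),cv2.minAreaRect(C[m][:,:2].astype(np.float32)))
    m=sel(522,112,110,36,48)&(im[...,0]>120)&(im[...,2]<80)&(im[...,1]>70)
    print(" yellow",m.sum(),cv2.minAreaRect(C[m][:,:2].astype(np.float32)),np.median(C[m][:,2]))
    m=sel(522,112,110,40,110)&(im[...,0]>100)&(im[...,1]<60)
    for s in(0,1):
        k=C[m&((C[...,1]>112)==s)];print(" red",len(k),k.mean(0) if len(k) else 0,k[:,2].max() if len(k) else 0)
    m=sel(530,240,80,74,86);print(" motor",m.sum(),cv2.minAreaRect(C[m][:,:2].astype(np.float32)))
    m=sel(682,-63,60,30,42);print(" rack",cv2.minAreaRect(C[m][:,:2].astype(np.float32)),np.median(C[m][:,2]))
    m=sel(682,-63,40,70,100)&(im[...,0]>140)&(im[...,2]<90);k=C[m];print(" head",len(k),k.mean(0),k.min(0),k.max(0),"top",k[k[:,2]>k[:,2].max()-4].mean(0))
    m=sel(682,-63,40,42,68);k=C[m];print(" shank",len(k),k.mean(0) if len(k) else 0)
    print(" tallest on path y<120",np.nanmax(C[(f["range_z"]>0)&(C[...,0]>400)&(C[...,0]<750)&(abs(C[...,1])<180)][:,2]))
    save(f,cam+"_c.png",(130,120,400,420) if cam=="top" else (260,200,520,380),2 if cam=="top" else 3)
a=cv2.imread("pics/top_c.png");b=cv2.imread("pics/scene_c.png");
E
```

```text
top bar n 978 rect ((494.163330078125, -137.50552368164062), (150.31011962890625, 30.55292510986328), 83.68495178222656) ang from y -0.10947370443496576 zmax [53.2 59.2]
 stand base ((487.6827392578125, -131.96539306640625), (148.59043884277344, 161.5909423828125), 35.344688415527344)
 plate 3561 ((522.0861206054688, 122.05470275878906), (165.74435424804688, 104.31919860839844), 76.41867065429688)
 yellow 119 ((544.8096923828125, 62.56932830810547), (27.662504196166992, 26.052352905273438), 77.03987884521484) 43.28936301033798
 red 28 [529.8  65.6  70. ] 85.90426137249744
 red 13 [544.1 152.7  73.3] 83.94698860137805
 motor 2229 ((550.8833618164062, 242.603759765625), (75.45169830322266, 89.91146850585938), 76.5422134399414)
 rack ((686.2503662109375, -62.321353912353516), (54.83712387084961, 58.20389175415039), 89.62843322753906) 37.60143270534809
 head 8 [682.6 -66.6  87.9] [678.2 -68.6  85.4] [688.9 -63.3  88.8] top [682.6 -66.6  87.9]
 shank 20 [681.3 -59.5  46.5]
 tallest on path y<120 91.57509271360254
scene bar n 680 rect ((492.3514709472656, -137.7122039794922), (153.91151428
[... 244 characters left out ...]
21.42913818359375), (163.90750122070312, 107.35775756835938), 75.73041534423828)
 yellow 113 ((542.7509765625, 62.75675964355469), (28.894378662109375, 30.570293426513672), 85.1617202758789) 43.88382734354923
 red 26 [528.2  67.6  68.3] 83.6115316816065
 red 22 [544.4 155.9  72.2] 86.04160206917788
 motor 1716 ((550.999755859375, 243.0430908203125), (76.52262115478516, 92.1822738647461), 76.2142333984375)
 rack ((685.7559814453125, -61.424766540527344), (57.491024017333984, 58.71947479248047), 89.94480895996094) 37.485592280828996
 head 56 [684.8 -62.4  87.7] [676.4 -71.8  85.1] [693.5 -53.7  90.2] top [685.3 -61.9  88.1]
 shank 93 [688.1 -59.7  55.1]
 tallest on path y<120 90.23057374985217
```

View pics/scene_c.png

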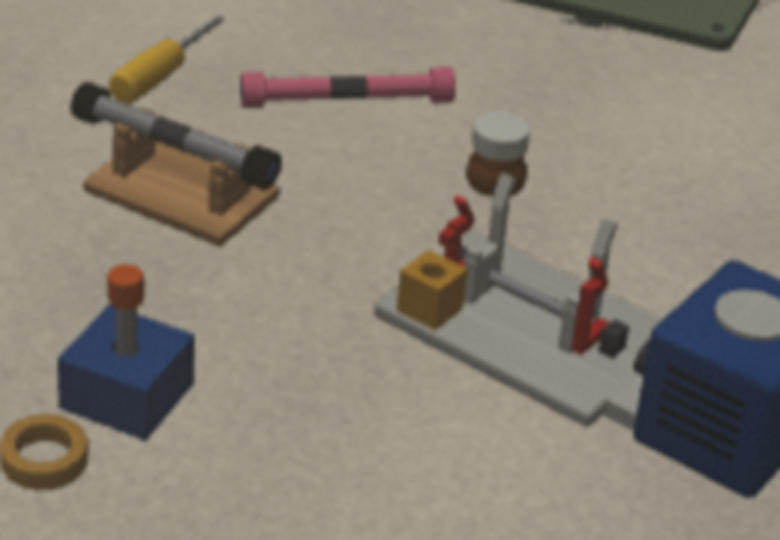

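View pics/top_c.png

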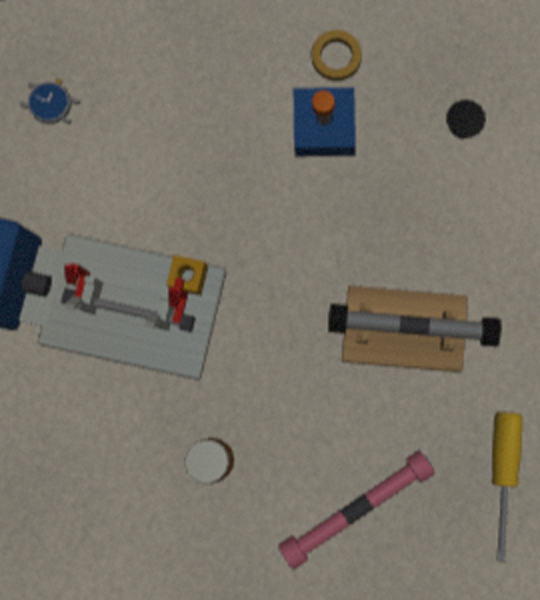

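The crops confirm the choice: the bar at top (338,283) is steel with a dark band on the wooden stand, and the pin has an orange head and leans slightly. The cradle's yellow bore is on its -y/+x side and the jaw is empty and shut. Next I check that the approach path is clear and get the exact tool yaw.

```bash
python3 - <<'E'
from h import *
np.set_printoptions(precision=4,suppress=True)
s=r.get_state();print(s["tool_rot"],s["joint_pos"])
from scipy.spatial.transform import Rotation as R
q=s["tool_rot"];print(R.from_quat(np.r_[q[1:],q[0]]).as_matrix())
a=np.array([150,-555.]);b=np.array([493,-138.])
for cam in("top","scene"):
    f={k:(v if v.ndim else float(v)) for k,v in np.load(cam+"0.npz").items()};C=cloud(f);C=C[f["range_z"]>0]
    t=np.clip((C[:,:2]-a)@(b-a)/((b-a)@(b-a)),0,1);d=np.hypot(*(C[:,:2]-a-t[:,None]*(b-a)).T)
    for lo in np.arange(0,1,.2):
        k=(d<110)&(t>=lo)&(t<=lo+.2);print(cam,lo,k.sum(),C[k,2].max() if k.any() else None)
# bar band: refine along axis from dark band pixels, top
f={k:(v if v.ndim else float(v)) for k,v in np.load("top0.npz").items()};C=cloud(f);g=f["img"].astype(int).max(2)
m=(np.hypot(C[...,0]-493,C[...,1]+138)<30)&(C[...,2]>50);print("band",[ (C[m&(g<t)].mean(0),(m&(g<t)).sum()) for t in(60,75)])
E
```

```text
[-0.0001  0.9913  0.1315 -0.    ] [ 1.2653  0.7065 -0.0276  1.4846  0.022   0.9509 -0.0755]
[[ 0.9654  0.2607 -0.    ]
 [ 0.2607 -0.9654  0.0001]
 [-0.     -0.0001 -1.    ]]
top 0.0 8408 155.69270198242612
top 0.2 7623 7.153788251078481
top 0.4 7473 7.266602250906999
top 0.6000000000000001 7280 31.93796528088967
top 0.8 12686 62.5475390761851
scene 0.0 8837 403.5165953654684
scene 0.2 1791 7.504406184067648
scene 0.4 2093 7.154878791679607
scene 0.6000000000000001 2379 30.1703474403389
scene 0.8 6243 62.70868939074887
band [(array([ 492.9339, -137.3145,   53.5342]), np.int64(107)), (array([ 492.6106, -138.1455,   53.344 ]), np.int64(126))]
```

play_rows:
  motion:
    - [0.686,0.835,0,0]
    - [0.686,0.835,0,0]
    - [0.686,0.835,0,0]
    - [0.686,0.835,0,0]
    - [0.686,0.835,0,0]
  grip: -1

```text
t: 1.62
tcp_pos: [218.9, -471.0, 404.7]
tool_rot: [0.0, 0.991, 0.132, 0.0]
force: [-0.6, -0.1, -0.1]
width: 85.1
gripper_force: 0.0
```

play_rows:
  motion:
    - [0.686,0.835,0,0]
    - [0.686,0.835,0,0]
    - [0.686,0.835,0,0]
    - [0.686,0.835,0,0]
    - [0.686,0.835,0,0]

```text
t: 2.25
tcp_pos: [287.5, -387.5, 404.7]
tool_rot: [0.0, 0.991, 0.131, 0.0]
force: [0.3, 0.2, 0.7]
width: 85.6
gripper_force: 0.0
```

play_rows:
  motion:
    - [0.686,0.835,-0.38,0.04]
    - [0.686,0.835,-0.38,0.04]
    - [0.686,0.835,-0.38,0.04]
    - [0.686,0.835,-0.38,0.04]
    - [0.686,0.835,-0.38,0.04]

```text
t: 2.88
tcp_pos: [356.6, -303.5, 366.1]
tool_rot: [-0.0, 0.945, 0.328, -0.0]
force: [-0.4, 0.0, -0.2]
width: 84.9
gripper_force: 0.0
```

play_rows:
  motion:
    - [0.686,0.835,-0.38,0.04]
    - [0.686,0.835,-0.38,0.04]
    - [0.686,0.835,-0.38,0.04]
    - [0.686,0.835,-0.38,0.04]
    - [0.686,0.835,-0.38,0.04]

```text
t: 3.5
tcp_pos: [425.2, -219.9, 328.1]
tool_rot: [-0.0, 0.86, 0.51, 0.0]
force: [0.2, 0.8, -0.1]
width: 85.3
gripper_force: 0.0
```

play_rows:
  motion:
    - [0.686,0.835,-0.38,0.04]
    - [0.686,0.835,-0.38,0.04]
    - [0.686,0.835,-0.38,0.04]
    - [0.686,0.835,-0.38,0.04]
    - [0.686,0.835,-0.38,0.04]

```text
t: 4.12
tcp_pos: [493.8, -136.5, 290.1]
tool_rot: [-0.0, 0.742, 0.67, -0.0]
force: [-0.2, -0.3, -0.4]
width: 85.8
gripper_force: 0.0
```

play_rows:
  motion:
    - [-0.04,-0.05,-1,0]
    - [0,0,-1,0]
    - [0,0,-1,0]
    - [0,0,-0.9,0]
    - [0,0,-0.55,0]

```text
t: 4.75
tcp_pos: [492.4, -138.1, 200.7]
tool_rot: [-0.0, 0.743, 0.669, -0.0]
force: [0.4, -0.2, 1.4]
width: 85.4
gripper_force: 0.0
```

play_rows:
  motion:
    - [0,0,0,0]
    - [0,0,0,0]
    - [0,0,0,0]
    - [0,0,0,0]
    - [0,0,0,0]
  grip: 1
  grip_force: 70

```text
t: 5.38
tcp_pos: [492.1, -138.6, 202.2]
tool_rot: [0.0, 0.744, 0.668, -0.0]
force: [-2.4, 0.4, 8.2]
width: 13.9
gripper_force: 68.1
```

play_rows:
  motion:
    - [0,0,0.3,0]
    - [0,0,0.7,0]
    - [0,0,1,0]
    - [0,0,1,0]
    - [0,0,1,0]

```text
t: 6.0
tcp_pos: [492.0, -138.6, 283.2]
tool_rot: [0.0, 0.744, 0.668, 0.0]
force: [0.9, 0.3, -1.2]
width: 13.7
gripper_force: 68.3
```

```bash
cat > m.py <<'E'
from h import *
np.set_printoptions(precision=2,suppress=True)
from scipy.spatial.transform import Rotation as R
import sys
s=r.get_state();q=s["tool_rot"];M=R.from_quat(np.r_[q[1:],q[0]]).as_matrix();p=s["tcp_pos"]
print(p,"yaw y",np.arctan2(M[1,1],M[0,1]),s["width"],s["force"],s["gripper_force"],s["joint_pos"])
E
cat > b.py <<'E'
from m import *
# rubber rings of the held bar near expected height, in tool frame
for cam in("top","scene"):
    f=r.grab_frame(cam);C=cloud(f);L=(C-p)@M   # tool coords
    m=(abs(L[...,0])<95)&(abs(L[...,1])<22)&(abs(L[...,2]-155)<25)&(f["range_z"]>0)&(abs(L[...,0])>20)
    k=L[m];ux=k[:,0]
    if len(k)<10: print(cam,"none",len(k));continue
    A=k[abs(ux)<56];
    fit=np.polyfit(A[:,0],A[:,1],1);fz=np.polyfit(A[:,0],A[:,2],1)
    print(cam,len(k),"ends",np.percentile(ux,[1,99]),"rings inner/ y fit",fit,"z fit",fz,"counts",(ux<0).sum(),(ux>0).sum())
    save(f,sys.argv[1]+cam+".png")
E
python3 b.py g1
```

```text
[ 492.02 -138.61  283.22] yaw y -0.10697664957507283 13.69131715388132 [ 0.91  0.33 -1.21] 68.31655740737915 [ 0.33  0.81 -0.22  1.85  0.33  0.52 -0.21]
top 209 ends [51.8 75.9] rings inner/ y fit [  1.57 -85.03] z fit [  0.07 145.82] counts 0 209
scene 576 ends [-73.57  76.94] rings inner/ y fit [-0.01  5.37] z fit [ -0.01 150.08] counts 249 327
```

play_rows:
  motion:
    - [0.09,0.6,0,0]
    - [0.09,0.84,0,-0.006]
    - [0.09,0.9,0,-0.006]
    - [0.09,0.9,0,-0.006]
    - [0.09,0.9,0,-0.006]

```text
t: 6.72
tcp_pos: [501.0, -54.3, 281.1]
tool_rot: [-0.001, 0.76, 0.65, -0.0]
force: [0.4, 0.2, -1.5]
width: 13.7
gripper_force: 68.3
```

play_rows:
  motion:
    - [0.09,0.9,0,-0.006]
    - [0.09,0.9,0,-0.006]
    - [0.09,0.9,0,-0.006]
    - [0.09,0.9,0,-0.006]
    - [0.09,0.9,0,-0.006]

```text
t: 7.35
tcp_pos: [509.9, 35.7, 281.0]
tool_rot: [-0.0, 0.779, 0.627, -0.0]
force: [0.7, -0.1, -1.7]
width: 13.5
gripper_force: 68.3
```

play_rows:
  motion:
    - [0.09,0.9,0,-0.006]
    - [0.09,0.9,0,-0.006]
    - [0.09,0.9,0,0]
    - [0.09,0.845,0,0]
    - [0.11,0.4,0,0]

```text
t: 7.98
tcp_pos: [519.5, 114.4, 281.5]
tool_rot: [-0.0, 0.786, 0.618, -0.0]
force: [0.2, -1.2, -1.8]
width: 13.7
gripper_force: 68.3
```

```bash
python3 b.py g2
```

```text
[519.5  114.36 281.52] yaw y -0.23774316290515043 13.740131789265938 [ 0.19 -1.21 -1.78] 68.34858298301697 [-0.22  0.82 -0.11  1.78  0.16  0.55 -0.67]
top 418 ends [-74.26 -20.87] rings inner/ y fit [0.01 0.95] z fit [  0.01 149.97] counts 418 0
scene 742 ends [-72.04  77.1 ] rings inner/ y fit [-0.    4.61] z fit [ -0.   152.01] counts 314 428
```

play_rows:
  motion:
    - [-0.01,-0.07,-0.4,0]
    - [0,0,-0.6,0]
    - [0,0,-0.6,0]
    - [0,0,-0.5,0]
    - [0,0,-0.2,0]

```text
t: 8.7
tcp_pos: [519.2, 111.7, 234.9]
tool_rot: [-0.0, 0.786, 0.618, -0.0]
force: [-0.6, -0.2, -1.8]
width: 13.7
gripper_force: 68.4
```

play_rows:
  motion:
    - [0,0,-0.1,0]
    - [0,0,-0.1,0]
    - [0,0,-0.1,0]
    - [0,0,-0.1,0]
    - [0,0,-0.1,0]

```text
t: 9.32
tcp_pos: [519.5, 111.9, 226.7]
tool_rot: [0.0, 0.786, 0.618, 0.001]
force: [-5.8, 0.3, 20.4]
width: 13.9
gripper_force: 70.8
```

```bash
python3 b.py g3; cp pics/g3scene.png /tmp/; python3 - <<'E'
import cv2
a=cv2.imread("pics/g3scene.png")[180:360,360:560];b=cv2.imread("pics/g3top.png")[180:360,100:300]
cv2.imwrite("pics/g3.png",cv2.resize(cv2.hconcat([a,b]),None,fx=2,fy=2,interpolation=cv2.INTER_CUBIC))
E
```

```text
[519.46 111.89 226.73] yaw y -0.2388640869871642 13.892162281202316 [-5.84  0.3  20.45] 70.78522682189941 [-0.22  0.92 -0.09  1.81  0.18  0.42 -0.68]
top 471 ends [-74.07 -20.88] rings inner/ y fit [ -0.3  -10.32] z fit [ -0.04 149.38] counts 471 0
scene 926 ends [-72.4   76.34] rings inner/ y fit [-0.03  6.11] z fit [ -0.04 156.25] counts 379 547
```

View pics/g3.png

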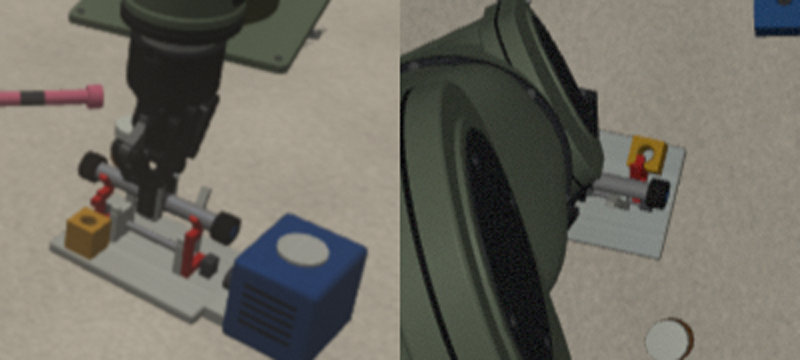

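The scene view (left half) shows the bar level above both fork plates and the red tines (at 100,195 and 190,245), with rings outboard of both. It is touching the jaw noses at axis height about 70 mm, as expected, so I keep pressing.

play_rows:
  motion:
    - [0,0,-0.1,0]
    - [0,0,-0.1,0]
    - [0,0,-0.1,0]
    - [0,0,-0.05,0]
    - [0,0,-0.05,0]
  grip_force: 100

```text
t: 10.05
tcp_pos: [518.2, 112.3, 218.0]
tool_rot: [-0.001, 0.786, 0.618, -0.001]
force: [-13.0, 3.5, 7.5]
width: 13.1
gripper_force: 97.5
```

play_rows:
  motion:
    - [0,0,-0.1,0]
    - [0,0,-0.1,0]
    - [0,0,-0.1,0]
    - [0,0,-0.1,0]
    - [0,0,-0.05,0]

```text
t: 10.68
tcp_pos: [518.8, 111.9, 208.5]
tool_rot: [-0.0, 0.786, 0.618, -0.001]
force: [-3.1, -0.1, -2.4]
width: 13.0
gripper_force: 98.0
```

play_rows:
  motion:
    - [0,0,-0.05,0]
    - [0,0,-0.05,0]
    - [0,0,-0.05,0]
    - [0,0,0,0]
    - [0,0,0,0]

```text
t: 11.3
tcp_pos: [519.5, 111.7, 207.0]
tool_rot: [0.0, 0.786, 0.618, 0.001]
force: [-6.1, -1.4, 27.6]
width: 13.3
gripper_force: 102.0
```

```bash
python3 b.py g4
```

```text
[519.51 111.68 206.97] yaw y -0.23915035784491429 13.343161952815558 [-6.13 -1.42 27.64] 101.9520628452301 [-0.23  0.96 -0.08  1.81  0.18  0.38 -0.69]
top 482 ends [-74.01 -21.03] rings inner/ y fit [-0.14 -3.67] z fit [ -0.22 144.35] counts 482 0
scene 1095 ends [-71.55  79.75] rings inner/ y fit [-0.01  7.63] z fit [ -0.02 157.16] counts 428 667
```

play_rows:
  motion:
    - [0,0,0,0]
    - [0,0,0,0]
    - [0,0,0,0]
    - [0,0,0.2,0]
    - [0,0,0.5,0]
  grip: -0.1

```text
t: 12.02
tcp_pos: [519.3, 111.7, 220.0]
tool_rot: [-0.0, 0.786, 0.618, -0.0]
force: [0.1, -0.8, -0.5]
width: 47.3
gripper_force: 0.0
```

play_rows:
  motion:
    - [0,0,1,0]
    - [0,0,1,0]
    - [0,0,1,0]
    - [0.5,-0.8,0.8,0]
    - [0.8,-1,0.2,0]

```text
t: 12.65
tcp_pos: [545.6, 75.6, 301.5]
tool_rot: [0.0, 0.786, 0.618, 0.001]
force: [-0.0, 0.9, -0.1]
width: 47.0
gripper_force: 0.0
```

play_rows:
  motion:
    - [0.9,-1,0,0]
    - [0.9,-1,0,0]
    - [0.9,-1,0,0]
    - [0.9,-1,0,0]
    - [0.9,-1,0,0]

```text
t: 13.28
tcp_pos: [635.8, -25.1, 300.5]
tool_rot: [0.0, 0.786, 0.618, 0.0]
force: [-0.0, 1.4, -0.1]
width: 47.1
gripper_force: 0.0
```

```bash
cat > c.py <<'E'
from m import *
th=-.239;S=np.array([519.7,114.4,0]);A=np.array([[np.cos(th),-np.sin(th),0],[np.sin(th),np.cos(th),0],[0,0,1]])
fs=[]
for cam in("top","scene"):
    f=r.grab_frame(cam);fs.append(f);C=cloud(f);L=(C-S)@A;g=f["img"].astype(int)
    ok=(f["range_z"]>0)&(abs(L[...,0])<22)&(abs(L[...,1])<90)
    m=ok&(abs(L[...,1])>62)&(abs(L[...,1])<85)&(L[...,2]>38)&(g.max(2)<90)
    for n,mm in(("-ring",m&(L[...,1]<0)),("+ring",m&(L[...,1]>0))):
        k=L[mm]
        if len(k): print(cam,n,len(k),np.percentile(k,[2,50,98],axis=0).round(1).tolist())
    k=L[ok&(abs(L[...,1])<28)&(L[...,2]>40)]
    if len(k): print(cam,"mid",len(k),np.percentile(k,[5,50,95],axis=0).round(1).tolist())
    m=(f["range_z"]>0)&(abs(L[...,0]-12)<30)&(abs(L[...,1])<60)&(L[...,2]>48)&(g[...,0]>90)&(g[...,1]<60)
    for s in(0,1):
        k=L[m&((L[...,1]>0)==s)]
        if len(k): print(cam,"jaw",s,k.mean(0),k.max(0))
    # pin
    k=C[(np.hypot(C[...,0]-684,C[...,1]+64)<30)&(C[...,2]>68)&(C[...,2]<100)&(g[...,0]>g[...,2]+50)]
    if len(k): print(cam,"pin head",len(k),k.mean(0),k.min(0),k.max(0))
    print(cam,r.mark_of(cam,"pin_head")[:2],r.mark_of(cam,"lock_bore")[:2],r.mark_of(cam,"jaw_nose")[:1])
a=fs[1]["img"][180:360,360:560,::-1];b=fs[0]["img"][180:360,100:300,::-1]
cv2.imwrite("pics/"+sys.argv[1]+".png",cv2.resize(cv2.hconcat([a,b]),None,fx=2,fy=2,interpolation=cv2.INTER_CUBIC))
E
python3 c.py s1
```

```text
[635.78 -25.05 300.49] yaw y -0.23909477125273 47.13971331218515 [-0.04  1.45 -0.07] 0.0 [ 0.07  0.93 -0.18  1.36  0.18  0.87 -0.4 ]
top [] [] []
scene -ring 92 [[-4.9, -74.9, 44.8], [9.0, -67.6, 59.3], [14.2, -62.1, 66.1]]
scene +ring 148 [[-8.3, 62.5, 43.1], [7.1, 70.7, 56.9], [13.9, 74.1, 65.2]]
scene mid 281 [[-2.8, -25.1, 48.5], [5.4, 0.8, 56.8], [9.1, 24.8, 60.7]]
scene jaw 0 [ 18.82 -43.8   67.08] [ 30.31 -39.94  83.82]
scene jaw 1 [14.34 46.   70.41] [21.52 49.07 82.56]
scene pin head 103 [687.48 -61.43  86.02] [676.86 -71.32  72.26] [696.5  -52.55  91.2 ]
scene [{'at': [299.8, 295.6], 'confidence': 0.65}] [{'at': [402.5, 286.3], 'confidence': 0.59}] [{'at': [435.9, 284.4], 'confidence': 0.71}]
```

View pics/s1.png

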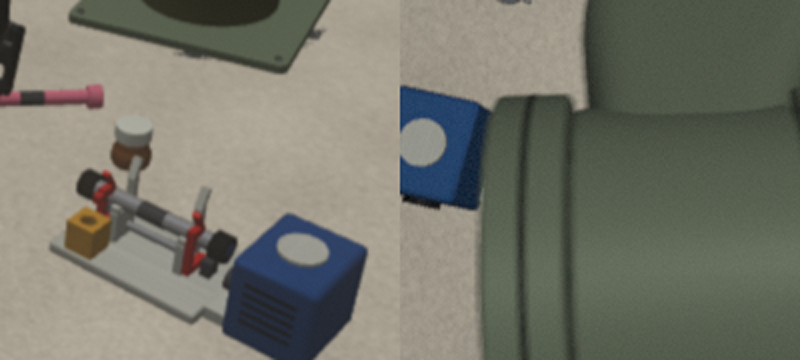

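The picture shows the bar lying home in the forks, with red tines over it at (103,195) and (193,240), and rings even about the cradle (local y -74.9 to 74.1 mm). Jaw readings match the earlier shut ones. Next is triangulating the pin head from the stored pictures.

```bash
python3 - <<'E'
from h import *
np.set_printoptions(precision=2,suppress=True)
pts={}
def rays(name,fn):
    cs=[]
    for cam in("top","scene"):
        f={k:(v if v.ndim else float(v)) for k,v in np.load(cam+"0.npz").items()}
        c,d=ray(f,fn(cam,f));cs.append((c,d/np.linalg.norm(d)))
    (c1,d1),(c2,d2)=cs
    t=np.linalg.lstsq(np.c_[d1,-d2],c2-c1,rcond=None)[0];print(name,c1+t[0]*d1,c2+t[1]*d2)
def blob(cam,f,x,y,w,lo,hi):
    sub=f["img"][y-w:y+w,x-w:x+w];h=cv2.cvtColor(sub,cv2.COLOR_RGB2HSV);m=cv2.inRange(h,lo,hi)
    n,l,st,ce=cv2.connectedComponentsWithStats(m);i=1+np.argmax(st[1:,4]);print(cam,st[i],ce[i]+[x-w,y-w]);return ce[i]+[x-w,y-w]
rays("head",lambda c,f:blob(c,f,*((291,172) if c=="top" else (302,297)),18,(4,130,90),(14,255,255)))
E
python3 - <<'E'
from h import *
f={k:(v if v.ndim else float(v)) for k,v in np.load("top0.npz").items()}
for z in(77,):print(atz(f,(291.6,173.3),z))
g={k:(v if v.ndim else float(v)) for k,v in np.load("scene0.npz").items()}
print(atz(g,(298.4,294.2),77),atz(g,(299.8,295.6),77))
for ff,n in((f,"top"),(g,"scene")): # shank centre at rack top z=36..50
    C=cloud(ff);
    T=ff["camera_from_world"]
    for P in((684,-62,77),(686,-62,36)):
        q=T[:3,:3]@np.array(P)+T[:3,3];print(n,P,ff["fx"]*q[0]/q[2]+ff["cx"],ff["fy"]*q[1]/q[2]+ff["cy"])
a=f["img"][130:230,240:340,::-1];b=g["img"][260:360,250:350,::-1]
cv2.imwrite("pics/pin.png",cv2.resize(cv2.hconcat([a,b]),None,fx=4,fy=4,interpolation=cv2.INTER_CUBIC))
E
```

```text
top [13 12 11 10 91] [291.15 170.32]
scene [12  9 11 12 74] [300.92 292.24]
head [685.63 -61.88  85.27] [685.75 -62.13  85.3 ]
[682.77708312 -62.43876768  77.        ]
[682.78525616 -68.6920198   77.        ] [684.94670774 -64.79283927  77.        ]
top (684, -62, 77) 291.33803742672296 172.62822845797285
top (686, -62, 36) 291.78325651213856 178.17593751555097
scene (684, -62, 77) 301.57540815941746 295.7974106055134
scene (686, -62, 36) 301.19151554021096 316.17606203158624
```

View pics/pin.png

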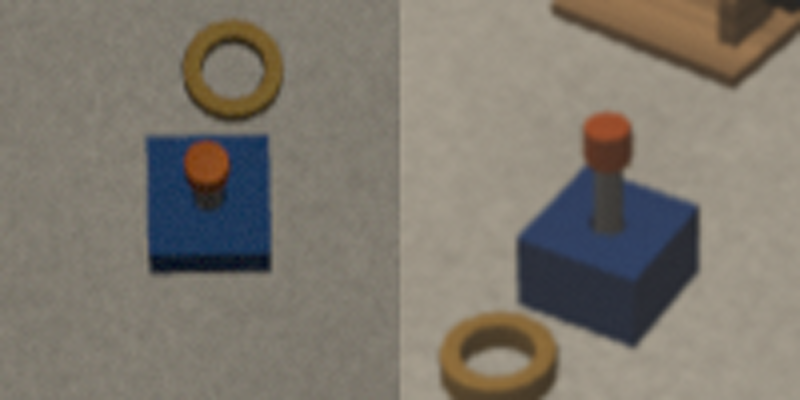

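The pin stands almost upright, head at about (685.7, -62) mm: (207,163) in the left crop half and (608,140) in the right. I'll turn 90° so the fingers close along the cradle's y, which keeps them clear of the jaw when placing.

play_rows:
  motion:
    - [0.25,-0.185,0,0.0785]
    - [0.25,-0.185,0,0.0785]
    - [0.25,-0.185,0,0.0785]
    - [0.25,-0.185,0,0.0785]
    - [0.25,-0.185,0,0.0785]
  grip: -0.1

```text
t: 14.3
tcp_pos: [660.4, -42.5, 299.9]
tool_rot: [0.0, 0.488, 0.873, -0.0]
force: [-0.4, 0.6, -0.1]
width: 46.8
gripper_force: 0.0
```

play_rows:
  motion:
    - [0.25,-0.185,0,0.0785]
    - [0.25,-0.185,0,0.0785]
    - [0.25,-0.185,0,0.0785]
    - [0.25,-0.185,0,0.0785]
    - [0.25,-0.185,0,0.0785]

```text
t: 14.92
tcp_pos: [685.4, -61.0, 299.9]
tool_rot: [0.0, 0.117, 0.993, -0.0]
force: [-0.1, -0.1, -0.2]
width: 46.9
gripper_force: 0.0
```

```bash
python3 m.py; python3 - <<'E'
from h import *
f=r.grab_frame("scene");f=r.grab_frame("scene")
print(r.get_state()["tcp_pos"])
E
```

```text
[685.38 -60.95 299.89] yaw y 1.3368449770207813 46.93850619315658 [-0.13 -0.11 -0.22] 0.0 [ 0.26  1.06 -0.6   1.11  0.57  1.13  1.01]
[685.3930851  -61.39206418 299.56669027]
```

play_rows:
  motion:
    - [0.015,-0.03,-0.8,0]
    - [0,0,-0.8,0]
    - [0,0,-0.8,0]
    - [0,0,-0.5,0]
    - [0,0,-0.28,0]

```text
t: 15.65
tcp_pos: [685.6, -61.9, 235.3]
tool_rot: [-0.0, 0.12, 0.993, -0.0]
force: [0.1, -0.0, -0.2]
width: 47.0
gripper_force: 0.0
```

play_rows:
  motion:
    - [0,0,0,0]
    - [0,0,0,0]
    - [0,0,0,0]
    - [0,0,0,0]
    - [0,0,0,0]
  grip: 1
  grip_force: 40

```text
t: 16.27
tcp_pos: [685.7, -61.9, 236.4]
tool_rot: [0.0, 0.12, 0.993, -0.0]
force: [-0.6, -0.6, 5.4]
width: 18.6
gripper_force: 39.4
```

play_rows:
  motion:
    - [0,0,0.5,0]
    - [0,0,0.9,0]
    - [0,0,0.9,0]
    - [0,0,0.9,0]
    - [0,0,0.8,0]

```text
t: 16.9
tcp_pos: [685.6, -61.9, 317.6]
tool_rot: [0.0, 0.12, 0.993, -0.0]
force: [-0.0, 0.3, -0.9]
width: 18.8
gripper_force: 39.1
```

play_rows:
  motion:
    - [-0.6,0.5,0,0]
    - [-0.7,0.6,0,0]
    - [-0.7,0.6,0,0]
    - [-0.7,0.6,0,0]
    - [-0.7,0.6,0,0]

```text
t: 17.52
tcp_pos: [617.2, -3.5, 316.7]
tool_rot: [0.0, 0.12, 0.993, -0.0]
force: [1.1, 0.0, -0.8]
width: 18.3
gripper_force: 39.1
```

```bash
cat > p.py <<'E'
from m import *
for cam in sys.argv[2:]:
    f=r.grab_frame(cam);C=cloud(f);L=(C-p)@M;ok=f["range_z"]>0
    ok&=(abs(L[...,0])<25)&(abs(L[...,1])<25)
    for a,b in((176,190),(190,205),(205,222),(222,240)):
        k=L[ok&(L[...,2]>a)&(L[...,2]<b)]
        if len(k)>3: print(cam,a,len(k),np.median(k,0),"range",np.ptp(k,axis=0))
    k=L[ok&(L[...,2]>176)&(L[...,2]<250)]; print("cam dir in tool",(-np.array(f["camera_from_world"])[:3,:3].T@np.array(f["camera_from_world"])[:3,3]-p)@M, "lowest",np.percentile(k[:,2],98) if len(k) else 0)
    save(f,sys.argv[1]+cam+".png")
E
python3 p.py p1 scene top
```

```text
[617.19  -3.54 316.67] yaw y 1.330875638914604 18.31227174894945 [ 1.09  0.03 -0.8 ] 39.131460785865784 [ 0.22  0.93 -0.59  1.41  0.57  0.97  0.82]
scene 176 47 [ -2.76   4.12 183.29] range [10.   11.   13.35]
scene 190 60 [ -2.94   3.6  197.14] range [11.44 13.17 14.42]
scene 205 59 [ -2.62   4.03 213.68] range [11.01 10.61 16.45]
scene 222 13 [ -1.94   2.54 224.77] range [7.5  7.62 6.68]
cam dir in tool [-661.36  523.82 -373.28] lowest 227.02047599032366
cam dir in tool [ 191.71 -122.41 -687.34] lowest 0
```

play_rows:
  motion:
    - [-0.75,0.68,0,0]
    - [-0.8,0.72,0,0]
    - [-0.8,0.72,0,0]
    - [-0.75,0.68,0,0]
    - [-0.535,0.485,0,0]

```text
t: 18.25
tcp_pos: [544.8, 62.1, 316.4]
tool_rot: [0.0, 0.12, 0.993, -0.0]
force: [0.9, 0.5, -0.7]
width: 18.5
gripper_force: 39.1
```

play_rows:
  motion:
    - [0,0,-0.3,0]
    - [0,0,-0.5,0]
    - [0,0,-0.5,0]
    - [0,0,-0.3,0]
    - [0,0,0,0]

```text
t: 18.88
tcp_pos: [544.9, 61.7, 283.5]
tool_rot: [-0.0, 0.12, 0.993, -0.0]
force: [0.3, -0.2, -0.7]
width: 18.5
gripper_force: 39.1
```

```bash
python3 p.py p2 scene; python3 - <<'E'
import cv2
a=cv2.imread("pics/p2scene.png")[200:350,340:520]
cv2.imwrite("pics/p2.png",cv2.resize(a,None,fx=4,fy=4,interpolation=cv2.INTER_CUBIC))
E
```

```text
[544.94  61.7  283.54] yaw y 1.330906367716332 18.507276512068085 [ 0.31 -0.24 -0.75] 39.13429498672485 [ 0.1   0.88 -0.53  1.71  0.63  0.73  0.58]
scene 176 43 [ -3.7    3.4  183.25] range [10.66 10.24 13.69]
scene 190 64 [ -2.29   2.74 198.8 ] range [30.59 12.21 14.23]
scene 205 94 [ -0.72   2.99 214.99] range [30.96 11.78 16.58]
scene 222 149 [  7.37   2.75 238.25] range [39.84 39.99 17.67]
cam dir in tool [-746.66  477.53 -407.2 ] lowest 249.3166220106207
```

View pics/p2.png

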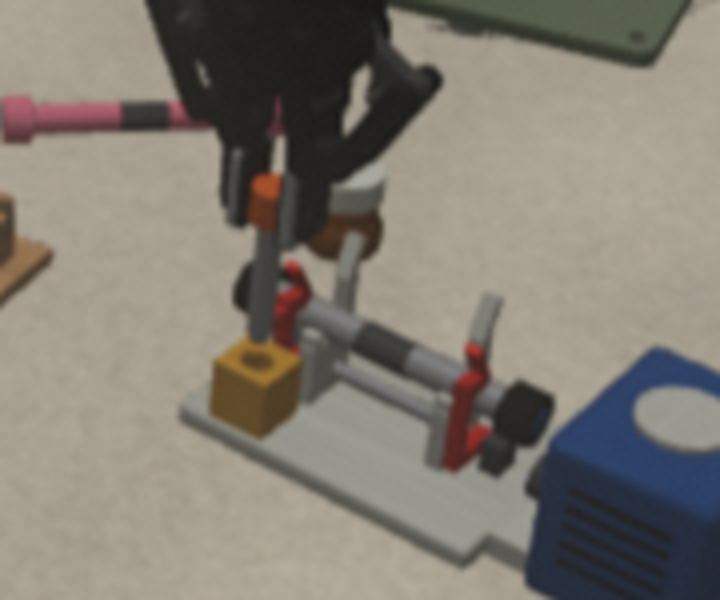

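The pin stands upright with its foot at (258,338) directly above the bore at (257,360), and at 2 px/mm that matches the 11 mm gap. The jaw is still shut over the bar. I'll lower it.

play_rows:
  motion:
    - [0,0,-0.2,0]
    - [0,0,-0.2,0]
    - [0,0,-0.2,0]
    - [0,0,-0.2,0]
    - [0,0,-0.1,0]

```text
t: 19.55
tcp_pos: [544.9, 61.8, 265.8]
tool_rot: [-0.0, 0.12, 0.993, -0.0]
force: [0.1, 0.2, -0.4]
width: 18.5
gripper_force: 39.1
```

Entering freely, with the foot about 6 mm below the mouth.

play_rows:
  motion:
    - [0,0,-0.2,0]
    - [0,0,-0.2,0]
    - [0,0,-0.2,0]
    - [0,0,-0.2,0]
    - [0,0,-0.1,0]

```text
t: 20.18
tcp_pos: [544.9, 61.8, 247.8]
tool_rot: [-0.0, 0.12, 0.993, -0.0]
force: [-0.5, -0.2, -0.0]
width: 18.4
gripper_force: 39.1
```

play_rows:
  motion:
    - [0,0,-0.1,0]
    - [0,0,-0.1,0]
    - [0,0,-0.07,0]
    - [0,0,-0.03,0]
    - [0,0,0,0]

```text
t: 20.8
tcp_pos: [545.0, 61.8, 242.4]
tool_rot: [0.0, 0.12, 0.993, -0.0]
force: [-2.1, -0.4, 5.8]
width: 18.4
gripper_force: 39.8
```

play_rows:
  motion:
    - [0,0,0,0]
    - [0,0,0,0]
    - [0,0,0,0]
    - [0,0,0.2,0]
    - [0,0,0.5,0]
  grip: 0.1

```text
t: 21.42
tcp_pos: [544.9, 61.8, 256.4]
tool_rot: [-0.0, 0.12, 0.993, -0.0]
force: [0.4, 0.4, -0.3]
width: 38.7
gripper_force: 0.0
```

play_rows:
  motion:
    - [0,0,0.8,0]
    - [0,0,1,0]
    - [0,0,1,0]
    - [0.5,-0.8,0.5,0]
    - [0.8,-1,0,0]

```text
t: 22.05
tcp_pos: [571.2, 25.7, 324.2]
tool_rot: [0.001, 0.119, 0.993, 0.0]
force: [-0.7, 0.0, -0.7]
width: 38.5
gripper_force: 0.0
```

play_rows:
  motion:
    - [0.5,-1,0,0]
    - [0.5,-1,0,0]
    - [0.5,-1,0,0]
    - [0.3,-1,0,0]
    - [0,-1,0,0]

```text
t: 22.68
tcp_pos: [607.0, -75.0, 322.9]
tool_rot: [0.0, 0.12, 0.993, 0.0]
force: [-0.3, 0.8, 0.4]
width: 38.4
gripper_force: 0.0
```

play_rows:
  motion:
    - [0,-1,0,0]
    - [0,-1,0,0]
    - [0,-1,0,0]
    - [0,-1,0,0]
    - [0,-1,0,0]

```text
t: 23.3
tcp_pos: [606.9, -175.5, 322.0]
tool_rot: [-0.0, 0.12, 0.993, -0.0]
force: [-0.2, 0.2, -0.6]
width: 38.2
gripper_force: 0.0
```

```bash
python3 c.py s2; python3 - <<'E'
from h import *
th=-.239;S=np.array([519.7,114.4,0]);A=np.array([[np.cos(th),-np.sin(th),0],[np.sin(th),np.cos(th),0],[0,0,1]])
f=r.grab_frame("scene");L=(cloud(f)-S)@A;g=f["img"].astype(int)
k=L[(np.hypot(L[...,0]-36,L[...,1]+45)<25)&(L[...,2]>65)&(g[...,0]>g[...,2]+50)]
print("pinhead local",len(k),k.mean(0),k.min(0),k.max(0))
E
```

```text
[ 606.89 -175.52  322.04] yaw y 1.3309869057860835 38.24746133827297 [-0.18  0.22 -0.63] 0.0 [ 0.5   0.95 -0.62  1.35  0.59  1.03  1.11]
top -ring 135 [[-10.6, -76.9, 47.9], [0.1, -70.5, 61.7], [11.5, -62.6, 66.2]]
top +ring 85 [[-10.7, 62.1, 54.4], [-0.3, 67.6, 62.7], [11.2, 72.5, 66.3]]
top mid 301 [[-5.9, -24.6, 53.9], [1.0, 0.3, 58.2], [8.5, 25.4, 61.2]]
top jaw 0 [ 16.28 -46.24  70.73] [ 36.38 -41.75  89.71]
top jaw 1 [11.01 43.7  72.15] [19.31 47.89 86.17]
top [{'at': [217.3, 251.4], 'confidence': 0.44}, {'at': [191.1, 271.6], 'confidence': 0.15}] [{'at': [222.6, 255.2], 'confidence': 0.64}, {'at': [237.1, 350.2], 'confidence': 0.43}] [{'at': [190.0, 266.9], 'confidence': 0.67}]
scene -ring 14 [[9.6, -75.1, 44.7], [12.6, -72.0, 50.8], [14.7, -69.0, 57.7]]
scene +ring 149 [[-7.3, 62.5, 42.9], [7.6, 70.7, 56.9], [14.1, 74.0, 65.6]]
scene mid 278 [[-1.8, -25.3, 48.1], [5.3, 0.9, 56.8], [9.0, 25.2, 60.8]]
scene jaw 0 [ 20.21 -41.77  70.89] [ 40.47 -34.62  91.27]
scene jaw 1 [13.97 46.   70.76] [21.72 48.8  82.47]
scene [{'at': [404.0, 268.6], 'confidence': 0.82}] [{'at': [402.2, 286.8], 'confidence': 0.96}] [{'at': [436.4, 284.0], 'confidence': 0.7}]
pinhead local 128 [ 35.21003438 -43.63959733  87.65423701] [ 11.11390432 -53.06713694  65.27764938] [ 47.11759525 -35.12766962  96.40390338]
```

View pics/s2.png

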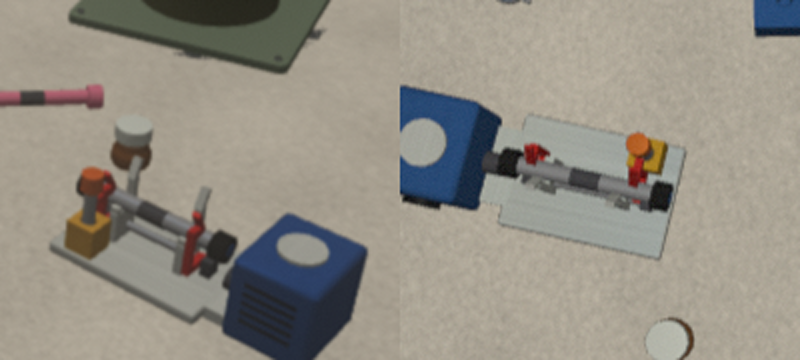

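The pin stands upright and fully down in the yellow bore, with its head at (92,178) and (638,146). The bar is home under the shut jaw, and the arm is clear, so I'm handing in.

```bash
python3 -c "
from plant import r
print(r.close_job())"
```

```text
the job is handed in; nothing more can be done
None
```

I pressed the bar home in the fork clip, centred to within about 1 mm, with the red jaw shut over it, stood the lock pin fully down in the yellow bore, and handed the job in at about 23.5 s on the robot's clock; the judge's result was not shown.

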